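# Dock the flux vial and push its applicator home

## Task

Slide the open flux vial along the bench, upright and without lifting it, into the dock so that its round foot goes under the brass lips and rests right against the back stop. Then take the applicator with the wide round stopper from the rack, put its thin rod into the vial's narrow mouth, and push it down against the tight plug until the stopper sits fully on the mouth; the vial stays docked, everything ends released, and the other rack tools and loose things are left alone.

Things in the scene. Friction and masses are not known exactly. Their poses are not given: they have to be found in the camera images.
- vial: White plastic vial, 84 mm tall, loose and upright, 0.3 to 0.65 kg. Origin at the centre of its underside, z up. Aluminium foot: disc 110 mm in diameter, 8 mm thick. Body: cylinder 48 mm in diameter from 8 to 58 mm height. Neck: 28 mm in diameter from 58 mm up to the mouth at 84 mm. Bore 12 mm in diameter straight down the axis.
- vial_mouth (a point): Centre of the vial's 12 mm mouth, level with its rim. A tight rubber plug in the bore starts 40 to 46 mm below the mouth; it gives way downwards under about 5 N (the applicator's weight does not move it), stays where it is pushed, and can go to 72 mm below the mouth, deeper than the applicator needs.
- dock: Fixed U-shaped dock on the bench, dark steel with brass lips. Origin at bench level where the axis of a fully docked vial stands; the vial enters along the dock's -y direction from its open +y side. Stop face at y = -55 mm. Behind the stop, from y = -67 to -108 mm, a steel block 36 mm high with a 14 mm high brass knob on it.
- dock_entry (a point): Centre of the dock's open end, at bench level, 73 mm from the dock's origin along its +y. Side rails are 11 mm high and 114 mm apart inside up to y = 40 mm, then flare to about 150 mm apart here. The brass lips overhang from 11 to 17 mm height up to y = 25 mm, leaving an 80 mm gap between them for the vial's body and a finger behind it.
- rack: Fixed tool rack, 210 x 80 x 85 mm, origin at the centre of its underside, long side along its own x. Aluminium top plate 60 mm wide, upper face at 85 mm height, with three 12 mm holes at x = -65, 0 and 65 mm, y = 0. One tool hangs upright in each hole, in any order.
- rod: The applicator, 120 mm long, 60 g, hanging upright in a rack hole on its stopper. Origin at the tip (lower end), z up along it to the handle. Steel rod 8 mm in diameter, 70 mm long, tapered to 4 mm over the last 8 mm; black rubber stopper disc 30 mm in diameter from 70 to 78 mm; flat-topped brass handle 18 mm in diameter from 78 to 120 mm.
- rod_tip (a point): Lower end of the applicator's rod, on its axis.
- rod_collar (a point): Centre of the underside of the applicator's stopper disc, 70 mm above the tip; when home it lies on the vial's mouth. The applicator is the only rack tool with such a disc, wider than its handle.
- pick: Another rack tool, same rod without a stopper, plain brass handle 20 mm in diameter and 65 mm long, 135 mm long in all; origin at the tip. To be left in its hole.
- ballpick: Another rack tool, same rod without a stopper, brass handle 18 mm in diameter ending in a 28 mm ball, 120 mm long in all; origin at the tip. To be left in its hole.
- bangle0: Steel ring, 66 mm in diameter, 6 mm high, lying flat on the bench, loose; origin at the centre of its underside. Bystander, to be left alone.
- bangle1: Steel ring, 66 mm in diameter, 6 mm high, lying flat on the bench, loose; origin at the centre of its underside. Bystander, to be left alone.
- bangle2: Steel ring, 66 mm in diameter, 6 mm high, lying flat on the bench, loose; origin at the centre of its underside. Bystander, to be left alone.
- tub: Open blue plastic tub, 84 mm in diameter, 62 mm high, standing loose; origin at the centre of its underside. Bystander, to be left alone.
- weight: Brass cylinder, 44 mm in diameter, 40 mm high, standing loose; origin at the centre of its underside. Bystander, to be left alone.
- clampbar: Dark steel bar, 100 x 25 x 12 mm, lying flat on the bench, loose; origin at the centre of its underside. Bystander, to be left alone.
- brush: Hand brush, 170 mm long along its x, lying flat on the bench, loose; origin at the centre of its underside. Bystander, to be left alone.

How it is judged:
On the way, in this order (a step that is already met when the one before it is completed fails the run):
1. the vial stands upright in the dock, its foot under the lips and against the back stop, within 6 mm (horizontal distance between vial and dock below 0.006 m and angle between vial's own z axis and vertical below 0.06 rad and height (world z) of vial below 0.005 m), for 0.3 s.
2. the applicator's rod is at least 25 mm down the mouth of the docked vial (all of step 1 and z of rod_tip in the frame of vial_mouth below -0.025 m and horizontal distance between rod_tip and vial_mouth below 0.008 m), for 0.2 s.
At the end, for the whole second after the job is handed in: The vial stands upright (within 3.5 degrees) in the dock within 6 mm of fully home, the applicator is in its bore in line with it (within 4.5 degrees), the stopper's underside is less than 4 mm above the mouth and within 5 mm of its centre, and both are at rest (all of step 1 and z of rod_collar in the frame of vial_mouth below 0.004 m and horizontal distance between rod_collar and vial_mouth below 0.005 m and angle between the z axis of rod and the z axis of vial, either way round below 0.08 rad and linear speed of each of rod, vial below 0.02 m/s); the robot touches nothing.
It fails at once if the vial is tipped by more than 14 degrees or lifted 20 mm off the bench (angle between vial's own z axis and vertical above 0.25 rad or height (world z) of vial above 0.02 m).
It fails at once if another rack tool is moved by more than 30 mm (distance of any of pick, ballpick from where it was at the start of the episode above 0.03 m).
It fails at once if a loose bystander on the bench is moved by more than 40 mm (distance of any of bangle0, bangle1, bangle2, tub, weight, clampbar, brush from where it was at the start of the episode above 0.04 m).
It also fails if it takes over 72 s, if anything falls off the work surface, if the arm or the gripper's body presses on something with over 40 N, if the wrist force passes 120 N, or if a joint passes its speed limit or range.

## Robot

A 6-joint arm with a two-finger parallel gripper is mounted at the origin on the work surface. World frame = base frame: x ahead of the robot, y to its left, z up, the work surface at z = 0. Lengths are in m, angles in rad, forces in N, time in s.
With the tool pointing down it reaches from about 0.25 to 0.725 m from the base axis. Payload 4 kg.
Tool frame: the origin (TCP) lies midway between the tips of the shut fingers; the grasp point (between the pads) lies bot.tcp_to_grasp behind it (bot.tcp_to_grasp is the distance from the TCP to the grasp point, in m); z points along the fingers, y is the line along which they close (so a half turn about z gives the same grasp; the last joint's range is limited). The gripper opens to 85 mm and grips with 20 to 120 N. Pads are 22 mm wide; open, the fingers measure 114 mm over their backs; the gripper's body (76 mm by 85 mm) begins 54 mm behind the grasp point. The pads swing forward as they close: fully open they stand 13 mm farther back than shut.
Start: joints at [-1.311, 0.241, 0.005, 1.335, 0, 1.571], TCP at [0.128, -0.483, 0.231] pointing down, gripper open.
Joint ranges: [-2.72, 2.72], [-1.05, 1.87], [-1.09, 1.28], [-1.99, 2.15], [-1.42, 1.44], [-3.14, 3.14]. Speed limits (rad/s): [2.79, 2.79, 3.14, 3.14, 3.14, 3.14].

## Interface

Orientations are given as a unit quaternion [x, y, z, w].
In Python, from workcell import readout, camera, bot gives the robot as it stands. The module is installed in compiled form; this text tells all that it offers.
- The arm moves only by the tool jog_arm, never from a script. Its argument "motion" is a list of rows, each an object of numbers: "x", "y", "z": the shift along the tool's x, y, z in mm; "spin": the turn about the tool's z in degrees; "fingers": the closure, from -1 (fully open) to 1 (shut). A call has 1 to 8 rows; each row is the pose to reach, as a shift and turn from the pose commanded when the call began, along the tool's axes at that moment; what a row does not reach only later rows make up. A row lasts 1/8 s, in which the tool goes at most 62.5 mm and 10.7 degrees, less where a joint would pass 70% of its speed; a pose out of reach is approached as far as the arm can. A call with a gripper value outside its range is refused whole. The fingers move at their own pace and stop on an object; the grip force is fixed at half the most. Time passes only in rows, so rows that repeat a pose let the fingers close. It gives the time, the measured TCP pose, the force, the opening and the grip force at its end, in the units of the state.
- readout.get_obs(): the state, without advancing time (a new reading comes with each control period).
- camera(name): name is "side" or "top" or "wrist"; returns a dict with "pixels" (384x512x3 uint8, red, green, blue), "K" (3x3 intrinsics, pixels), "rvec" (rotation vector, rad) and "tvec" (3), from world to camera coordinates, as OpenCV has them. Camera axes: x right, y down, z forward; pixel columns grow to the right and rows downward; lengths in m; the calibration is good to about 2 mm. A picture is of the moment at which its call begins. There is no depth.
- bot.job_done(): hands the job in; it is judged then, once.
The state is a dict: "clock": time; "joint_pos": joint angles; "joint_vel": joint speeds; "tau": joint torques, N m; "eef_pos": TCP position; "tool_rot": TCP orientation; "ft_force": force on the tool from outside, world axes, zero at the start; "ft_torque": the same for the moment, N m; "grip_width": finger opening in m; "grasp_force": force on a finger pad.
Only numpy, scipy, OpenCV 4.12 (cv2) and the standard library are available. Lean on these libraries where they do the work, as an engineer would, in place of code of your own. Each camera call takes 0.05 s, during which the arm holds its last target. There are 200 camera calls.

## Working session

There is one attempt and no reset: what is moved stays moved. The work goes in short steps, Python scripts to look and compute and a tool call to move; the robot and the scene stay as the last step left them, time stands still between calls to the robot, and variables do not carry over. Pictures are saved under pics/ and viewed, at most 10 in all, crops included, and the job is handed in when it is done.

Besides the shell and the picture viewer there is one more tool, called after "Request:" as a command line: name --argument value ..., lists and objects as JSON in quotes. jog_arm: Moves the arm, as the interface text tells. Its arguments: {"type":"object","properties":{"motion":{"type":"array"}},"required":["motion"]}

```bash
mkdir -p pics; cat > h.py <<'E'
import numpy as np, cv2
from workcell import readout, camera, bot
def snap(n,f):
    c=camera(n); cv2.imwrite('pics/'+f,cv2.cvtColor(c['pixels'],cv2.COLOR_RGB2BGR)); np.savez('pics/'+f+'.npz',**c); return c
def load(f): return dict(np.load('pics/'+f+'.npz'))
def p2w(c,u,v,z):
    R=cv2.Rodrigues(c['rvec'])[0]; o=-R.T@c['tvec'].ravel(); d=R.T@np.linalg.inv(c['K'])@[u,v,1]
    return o+d*(z-o[2])/d[2]
def w2p(c,p): return cv2.projectPoints(np.array(p,float).reshape(-1,3),c['rvec'],c['tvec'],c['K'],None)[0].reshape(-1,2)
E
python3 - <<'E'
from h import *
for n in ['top','side']:
    c=snap(n,n+'0.png'); R=cv2.Rodrigues(c['rvec'])[0]; print(n,-R.T@c['tvec'].ravel(),c['K'][0,0])
o=readout.get_obs(); print(o['eef_pos'],o['tool_rot'],o['grip_width'],bot.tcp_to_grasp,o['clock'])
a,b=[cv2.imread(f'pics/{n}0.png') for n in('top','side')]
cv2.imwrite('pics/top0x.png',cv2.resize(a,(800,600),interpolation=cv2.INTER_CUBIC))
E
```

```text
top [ 0.39161951 -0.04848139  0.89963276] 355.7002927209959
side [0.41525013 0.76971406 0.87360806] 458.77471406757684
[ 0.12828034 -0.48268316  0.23050052] [ 9.91577317e-01  1.29512699e-01 -1.27557162e-04 -9.32241996e-04] 0.08538877195764491 0.0187 0.1
```

View pics/top0x.png

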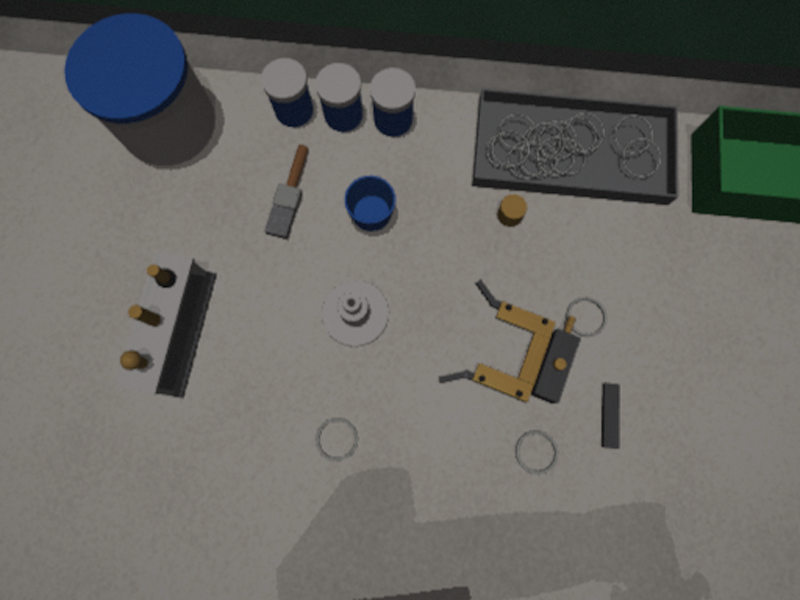

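View pics/side0.png

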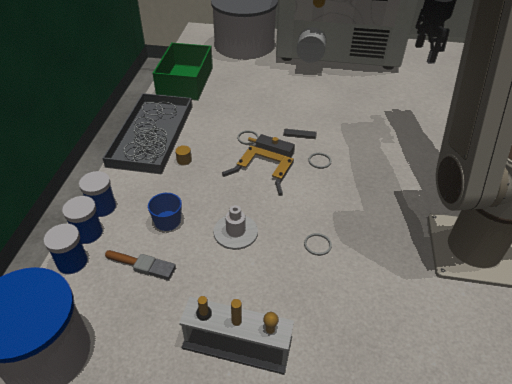

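Top view (800x600): the vial foot is centred at about (355,312) with the mouth at (350,302). The dock opens to the left, with its knob at (560,364) and lips between (475,366) and (554,321). The applicator (dark disc at (165,278)) is in the upper rack hole, with its handle top at (154,271). The side view confirms this.

```bash
python3 - <<'E'
from h import *
c=load('top0.png'); s=.64
P=lambda n,u,v,z: print(n,np.round(1000*p2w(c,u*s,v*s,z)[:2],1))
P('foot',355.5,312,.008);P('footL',322,312,.008);P('footR',389,312,.008);P('mouth',351,301,.084)
P('knob',560,364,.05)
for u,v in[(553,330),(579,338),(557,403),(533,395)]:P('blk',u,v,.036)
for u,v in[(501,301),(554,321),(549,333),(497,315),(478,364),(521,380),(530,400),(472,378)]:P('lip',u,v,.017)
for u,v in[(480,281),(440,379)]:P('flare',u,v,.011)
P('app',154,271,.085+.050);P('appdisc',166,278,.093);P('pick',135,313,.085+.065);P('ball',131,359,.085+.04)
for u,v in[(568,326),(586,317),(536,452)]:P('ring',u,v,.006)
P('tub',371,195,.062)
E
```

```text
foot [570.9  43.4]
footL [565.2  98. ]
footR [576.6 -11.3]
mouth [571.7  44.3]
knob [ 514.3 -281.5]
blk [ 568.8 -272.3]
blk [ 560.2 -313.4]
blk [ 456.1 -283.2]
blk [ 464.4 -246.1]
lip [ 611.8 -191.1]
lip [ 587.6 -278.2]
lip [ 567.1 -271.1]
lip [ 587.9 -186.2]
lip [ 505.5 -161.3]
lip [ 487.4 -230.5]
lip [ 457.8 -246.2]
lip [ 482.5 -153.5]
flare [ 643.6 -155.4]
flare [ 476.2 -103.8]
app [575.  324.9]
appdisc [576.2 325.1]
pick [509.4 331.5]
ball [448.1 335.9]
ring [ 584.1 -304.1]
ring [ 602.1 -332.9]
ring [ 380. -262.]
tub [754.7  36.3]
```

```bash
python3 - <<'E'
from h import *
c=load('side0.png')
P=lambda n,u,v,z: print(n,np.round(1000*p2w(c,u,v,z)[:2],1))
P('foot',236,232.5,.008);P('mouth',235.5,210,.084);P('knob',275,139,.05);P('app',203,298,.135);P('pick',236.5,301,.15);P('ball',271,318,.112)
w=snap('wrist','w0.png'); R=cv2.Rodrigues(w['rvec'])[0]; print(-R.T@w['tvec'].ravel(),R,w['K'])
E
```

```text
foot [563.8  51.9]
mouth [564.8  47.4]
knob [ 511.3 -279. ]
app [572.7 323.3]
pick [508.5 327.9]
ball [444.1 328.8]
[ 0.19075585 -0.46610916  0.37265504] [[ 0.25585397 -0.96671453 -0.00132651]
 [-0.93367962 -0.24746602  0.25884924]
 [-0.25056159 -0.06498907 -0.96591682]] [[298.93746585   0.         258.04977765]
 [  0.         298.93746585 190.50662676]
 [  0.           0.           1.        ]]
```

Request:
jog_arm --motion '[{"x":60,"y":-43,"spin":-10},{"x":110,"y":-80,"spin":-20},{"x":160,"y":-115,"spin":-30},{"x":210,"y":-150,"spin":-40},{"x":260,"y":-185,"spin":-50},{"x":310,"y":-220,"spin":-60},{"x":360,"y":-255,"spin":-60},{"x":400,"y":-285,"spin":-60}]'

```text
validation failed for argument at $.mo...
```

Request:
jog_arm --motion '[{"x":60,"y":-43,"z":0,"spin":-10,"fingers":-1},{"x":110,"y":-80,"z":0,"spin":-20,"fingers":-1},{"x":160,"y":-115,"z":0,"spin":-30,"fingers":-1},{"x":210,"y":-150,"z":0,"spin":-40,"fingers":-1},{"x":260,"y":-185,"z":0,"spin":-50,"fingers":-1},{"x":310,"y":-220,"z":0,"spin":-60,"fingers":-1},{"x":360,"y":-255,"z":0,"spin":-60,"fingers":-1},{"x":400,"y":-285,"z":0,"spin":-60,"fingers":-1}]'

```text
clock: 1.15
eef_pos: [0.4429, -0.103, 0.2312]
tool_rot: [0.794, 0.608, 0.0, 0.0]
ft_force: [0.2, -0.8, -0.3]
grip_width: 0.0855
grasp_force: 0.0
```

```bash
python3 - <<'E'
from h import *
c=snap('wrist','w1.png'); cv2.imwrite('pics/w1x.png',cv2.resize(cv2.imread('pics/w1.png'),(800,600),interpolation=cv2.INTER_CUBIC))
print(w2p(c,[[.569,.045,.084],[.538,-.196,0]])/.64)
E
```

```text
[[559.43614276 -41.02706339]
 [541.46494272 331.84698182]]
```

View pics/w1x.png

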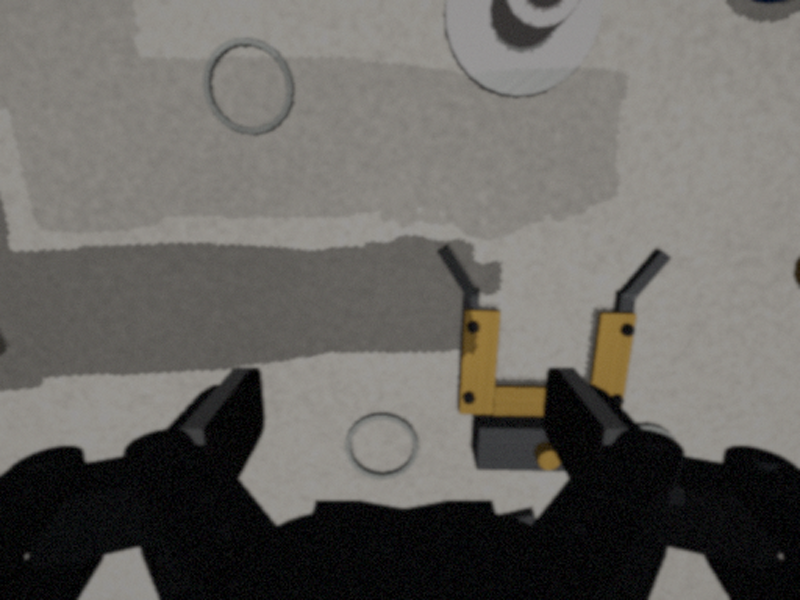

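```bash
python3 - <<'E'
from h import *
c=load('w1.png'); s=.64
P=lambda n,u,v,z: print(n,np.round(1000*p2w(c,u*s,v*s,z)[:2],1))
for u,v in[(465,310),(499,311),(496,384),(459,411),(601,313),(635,313),(627,390)]:P('lip',u,v,.017)
P('knob',549,452,.05);P('flareL',441,247,.011);P('flareR',667,252,.011)
P('blk',475,421,.036)
P('footbottom',517,97,.004);P('footL',444,14,.008);
E
```

```text
lip [ 479.1 -154.9]
lip [ 505.  -162.8]
lip [ 489.4 -224.2]
lip [ 453.9 -240.3]
lip [ 583.2 -185.6]
lip [ 609.4 -192.7]
lip [ 593.8 -258. ]
knob [ 514.5 -275. ]
flareL [ 473. -102.]
flareR [ 642.9 -152. ]
blk [ 464.6 -241.7]
footbottom [553.8 -10.2]
footL [514.4  55.4]
```

Request:
jog_arm --motion '[{"x":55,"y":25,"z":0,"spin":1,"fingers":-1},{"x":105,"y":49,"z":0,"spin":1,"fingers":-1},{"x":150,"y":70,"z":10,"spin":1,"fingers":-1},{"x":176,"y":82,"z":50,"spin":1,"fingers":-1},{"x":176,"y":82,"z":90,"spin":1,"fingers":-1},{"x":176,"y":82,"z":90,"spin":1,"fingers":-1}]'

```text
clock: 1.95
eef_pos: [0.5636, 0.0434, 0.1374]
tool_rot: [0.799, 0.601, -0.004, -0.003]
ft_force: [0.7, 0.9, 0.5]
grip_width: 0.0854
grasp_force: 0.0
```

```bash
python3 - <<'E'
from h import *
c=snap('wrist','w2.png'); print(w2p(c,[[.568,.046,.084],[.568,.046,.008]]))
g=cv2.cvtColor(c['pixels'],cv2.COLOR_RGB2GRAY)
o=readout.get_obs();print(o['eef_pos'],o['tool_rot'])
E
```

```text
[[265.01384261 202.92853528]
 [263.86726057 178.18755266]]
[0.56540962 0.04322478 0.14003175] [ 0.79922786  0.60102413 -0.00186756 -0.00115651]
```

View pics/w2.png

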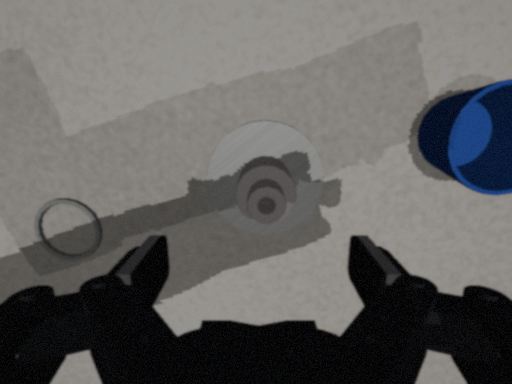

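The mouth is at (266,205) and the foot at about (265,178), right between the fingers. Both match the prediction to within about 2 px. I'll descend and grip the body.

Request:
jog_arm --motion '[{"x":3,"y":3,"z":40,"spin":0,"fingers":-1},{"x":3,"y":3,"z":80,"spin":0,"fingers":-1},{"x":3,"y":3,"z":110,"spin":0,"fingers":-1},{"x":3,"y":3,"z":118,"spin":0,"fingers":-1},{"x":3,"y":3,"z":118,"spin":0,"fingers":-1},{"x":3,"y":3,"z":118,"spin":0,"fingers":0},{"x":3,"y":3,"z":118,"spin":0,"fingers":1},{"x":3,"y":3,"z":118,"spin":0,"fingers":1}]'

```text
clock: 3.0
eef_pos: [0.5711, 0.0459, 0.0252]
tool_rot: [0.799, 0.601, 0.001, 0.0]
ft_force: [-2.6, 0.8, 7.6]
grip_width: 0.0469
grasp_force: 60.7
```

Request:
jog_arm --motion '[{"x":0,"y":0,"z":0,"spin":0,"fingers":1},{"x":0,"y":0,"z":0,"spin":0,"fingers":1},{"x":0,"y":0,"z":0,"spin":0,"fingers":1},{"x":0,"y":0,"z":0,"spin":0,"fingers":1}]'

```text
clock: 3.5
eef_pos: [0.571, 0.0459, 0.0252]
tool_rot: [0.799, 0.601, 0.001, 0.0]
ft_force: [-3.0, -0.1, 7.1]
grip_width: 0.047
grasp_force: 60.8
```

Request:
jog_arm --motion '[{"x":-8,"y":3,"z":0,"spin":0,"fingers":1},{"x":-25,"y":9,"z":0,"spin":0,"fingers":1},{"x":-45,"y":16,"z":0,"spin":0,"fingers":1},{"x":-65,"y":23,"z":0,"spin":0,"fingers":1},{"x":-85,"y":30,"z":0,"spin":0,"fingers":1},{"x":-100,"y":35,"z":0,"spin":0,"fingers":1},{"x":-105,"y":36,"z":0,"spin":0,"fingers":1},{"x":-105,"y":36,"z":0,"spin":0,"fingers":1}]'

```text
clock: 4.5
eef_pos: [0.5778, -0.0647, 0.0253]
tool_rot: [0.799, 0.601, 0.002, 0.001]
ft_force: [2.1, 1.9, 6.3]
grip_width: 0.0471
grasp_force: 61.0
```

```bash
python3 - <<'E'
from h import *
c=snap('wrist','w3.png'); o=readout.get_obs();print(o['eef_pos'],o['tool_rot'],o['ft_force'])
t=snap('top','t3.png');im=cv2.imread('pics/t3.png')[150:300,200:400]
w=cv2.imread('pics/w3.png')
cv2.imwrite('pics/t3x.png',np.vstack([cv2.resize(im,(512,384),interpolation=cv2.INTER_CUBIC)[:300],w[:300]]))
E
```

```text
[ 0.57781484 -0.06471854  0.02528267] [7.99263701e-01 6.00976585e-01 2.04648460e-03 7.01523242e-04] [1.3740102  2.64807533 6.99751481]
```

View pics/t3x.png

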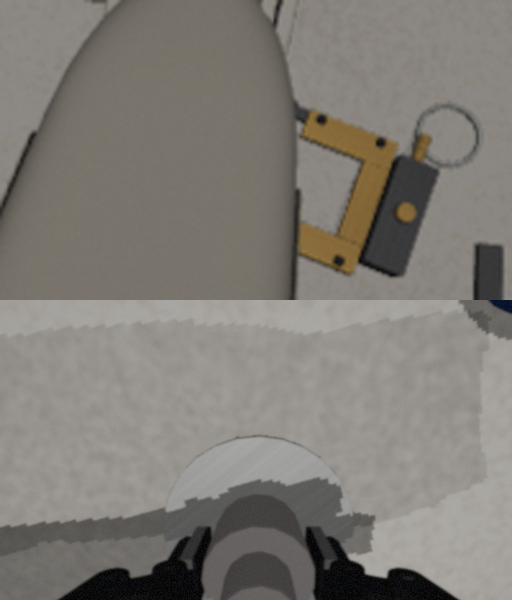

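The wrist view shows the vial held upright, with the rear foot edge's apex at about (255,136).

```bash
python3 - <<'E'
from h import *
c=load('w3.png'); y=np.array([.2756,.9613]);x=np.array([.9613,-.2756]);d=np.array([.538,-.1975])
t=np.array([.5778,-.0647])
g=cv2.cvtColor(c['pixels'],cv2.COLOR_RGB2GRAY).astype(float)
pts=[]
for u in range(195,321,5):   # first strong dark->bright edge downwards
    col=cv2.GaussianBlur(g,(3,3),0)[115:190,u]; v=115+np.argmax(np.diff(col)); pts.append(p2w(c,u,v+.5,.008)[:2])
from scipy.optimize import least_squares
pts=np.array(pts); r=least_squares(lambda q:np.hypot(*(pts-q).T)-.055,t,loss='soft_l1',f_scale=.001)
print(r.x, np.round(r.fun*1e3,1)); v=r.x
for p in(v,t): print('lat',(p-d)@x*1e3,'along',(p-d)@y*1e3)
E
```

```text
[ 0.57600496 -0.06792975] [-0.1 -0.5 -0.2 -0.1  0.1  0.   0.1 -0.2  0.2  0.2 -0.2  0.1  0.5  0.4
  0.  -0.2  0.1  0.1  0.2  0.  -0.1 -0.  -0.3 -0.4 -0.2  0.1]
lat 0.8246079819660589 along 135.03004627124878
lat 1.6600599999999421 along 138.62952000000004
```

Request:
jog_arm --motion '[{"x":-10,"y":-1,"z":0,"spin":0,"fingers":1},{"x":-20,"y":-1,"z":0,"spin":0,"fingers":1},{"x":-30,"y":-1,"z":0,"spin":0,"fingers":1},{"x":-40,"y":-1,"z":0,"spin":0,"fingers":1},{"x":-48,"y":-1,"z":0,"spin":0,"fingers":1},{"x":-55,"y":-1,"z":0,"spin":0,"fingers":1},{"x":-60,"y":-1,"z":0,"spin":0,"fingers":1},{"x":-60,"y":-1,"z":0,"spin":0,"fingers":1}]'

```text
clock: 5.6
eef_pos: [0.5607, -0.1218, 0.0253]
tool_rot: [0.799, 0.601, 0.003, 0.001]
ft_force: [1.3, 3.4, 5.1]
grip_width: 0.0472
grasp_force: 61.2
```

Request:
jog_arm --motion '[{"x":-6,"y":0,"z":0,"spin":0,"fingers":1},{"x":-12,"y":0,"z":0,"spin":0,"fingers":1},{"x":-18,"y":0,"z":0,"spin":0,"fingers":1},{"x":-24,"y":0,"z":0,"spin":0,"fingers":1},{"x":-30,"y":0,"z":0,"spin":0,"fingers":1},{"x":-36,"y":0,"z":0,"spin":0,"fingers":1},{"x":-40,"y":0,"z":0,"spin":0,"fingers":1},{"x":-40,"y":0,"z":0,"spin":0,"fingers":1}]'

```text
clock: 6.6
eef_pos: [0.5496, -0.1601, 0.0253]
tool_rot: [0.799, 0.601, 0.003, 0.001]
ft_force: [2.7, 4.2, 6.1]
grip_width: 0.0472
grasp_force: 61.2
```

Request:
jog_arm --motion '[{"x":-6,"y":0,"z":0,"spin":0,"fingers":1},{"x":-12,"y":0,"z":0,"spin":0,"fingers":1},{"x":-18,"y":0,"z":0,"spin":0,"fingers":1},{"x":-23,"y":0,"z":0,"spin":0,"fingers":1},{"x":-27,"y":0,"z":0,"spin":0,"fingers":1},{"x":-30,"y":0,"z":0,"spin":0,"fingers":1},{"x":-31,"y":0,"z":0,"spin":0,"fingers":1},{"x":-31,"y":0,"z":0,"spin":0,"fingers":1}]'

```text
clock: 7.6
eef_pos: [0.5411, -0.1894, 0.0253]
tool_rot: [0.799, 0.601, 0.003, 0.001]
ft_force: [2.6, 5.3, 5.9]
grip_width: 0.0472
grasp_force: 61.3
```

Request:
jog_arm --motion '[{"x":-1,"y":0,"z":0,"spin":0,"fingers":1},{"x":-2,"y":0,"z":0,"spin":0,"fingers":1},{"x":-3,"y":0,"z":0,"spin":0,"fingers":1},{"x":-4,"y":0,"z":0,"spin":0,"fingers":1},{"x":-4,"y":0,"z":0,"spin":0,"fingers":1}]'

```text
clock: 8.22
eef_pos: [0.54, -0.1931, 0.0253]
tool_rot: [0.799, 0.602, 0.003, 0.001]
ft_force: [2.5, 5.1, 6.4]
grip_width: 0.0471
grasp_force: 61.3
```

Request:
jog_arm --motion '[{"x":-1,"y":0,"z":0,"spin":0,"fingers":1},{"x":-2,"y":0,"z":0,"spin":0,"fingers":1},{"x":-3,"y":0,"z":0,"spin":0,"fingers":1},{"x":-3,"y":0,"z":0,"spin":0,"fingers":1}]'

```text
clock: 8.72
eef_pos: [0.5393, -0.1956, 0.0254]
tool_rot: [0.799, 0.602, 0.003, 0.0]
ft_force: [2.6, 6.5, 5.6]
grip_width: 0.0471
grasp_force: 61.3
```

Request:
jog_arm --motion '[{"x":-1,"y":0,"z":0,"spin":0,"fingers":1},{"x":-2,"y":0,"z":0,"spin":0,"fingers":1},{"x":-3,"y":0,"z":0,"spin":0,"fingers":1},{"x":-3,"y":0,"z":0,"spin":0,"fingers":1}]'

```text
clock: 9.22
eef_pos: [0.539, -0.1958, 0.0256]
tool_rot: [0.798, 0.602, 0.005, -0.001]
ft_force: [3.4, 13.5, 7.7]
grip_width: 0.047
grasp_force: 61.4
```

Request:
jog_arm --motion '[{"x":2,"y":0,"z":0,"spin":0,"fingers":1},{"x":2,"y":0,"z":0,"spin":0,"fingers":-1},{"x":2,"y":0,"z":0,"spin":0,"fingers":-1},{"x":2,"y":0,"z":0,"spin":0,"fingers":-1},{"x":2,"y":0,"z":-30,"spin":0,"fingers":-1},{"x":2,"y":0,"z":-80,"spin":0,"fingers":-1},{"x":0,"y":0,"z":-135,"spin":0,"fingers":-1},{"x":-40,"y":0,"z":-180,"spin":0,"fingers":-1}]'

```text
clock: 10.22
eef_pos: [0.5255, -0.2381, 0.2056]
tool_rot: [0.798, 0.602, 0.001, 0.001]
ft_force: [0.5, -0.4, 0.8]
grip_width: 0.0851
grasp_force: 0.0
```

Request:
jog_arm --motion '[{"x":0,"y":0,"z":0,"spin":0,"fingers":-1},{"x":0,"y":0,"z":0,"spin":0,"fingers":-1}]'

```text
clock: 10.48
eef_pos: [0.5242, -0.239, 0.2025]
tool_rot: [0.8, 0.601, -0.0, -0.001]
ft_force: [1.1, 1.2, 0.1]
grip_width: 0.0855
grasp_force: 0.0
```

```bash
python3 - <<'E'
from h import *
c=snap('wrist','w4.png'); o=readout.get_obs();print(o['eef_pos'],o['tool_rot'],o['clock'],w2p(c,[[.538,-.1975,.084]])/.64)
cv2.imwrite('pics/w4x.png',cv2.resize(cv2.imread('pics/w4.png'),(800,600),interpolation=cv2.INTER_CUBIC))
E
```

```text
[ 0.52383894 -0.2384182   0.20164136] [ 7.99312616e-01  6.00913333e-01 -6.68117232e-04 -1.43567258e-03] 10.525 [[407.81248517 212.62348886]]
```

View pics/w4x.png

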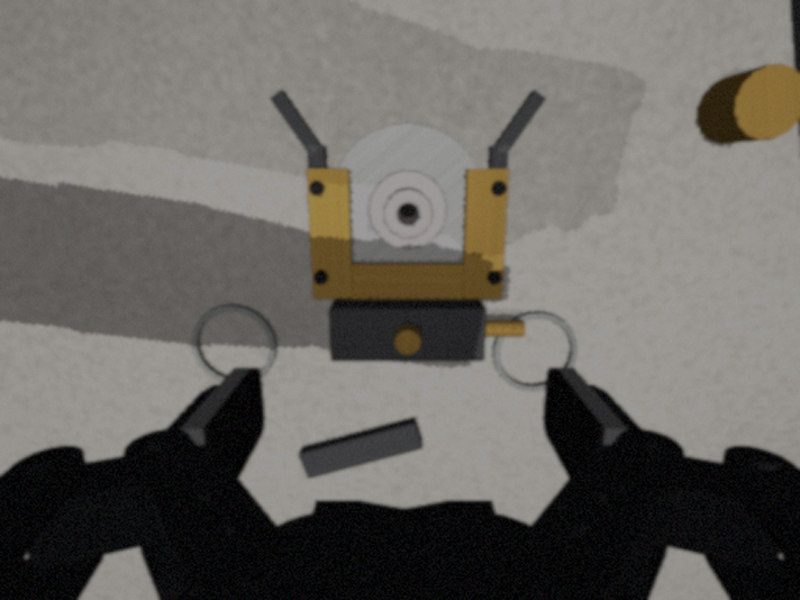

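```bash
python3 - <<'E'
from h import *
c=load('w4.png'); s=.64; y=np.array([.2756,.9613]);x=np.array([.9613,-.2756]);d=np.array([.538,-.1975])
for n,u,v,z in[('rear',409,124,.008),('lipL',329,169,.017),('lipR',487,169,.017),('mouth',408,214,.084),('knob',407.5,341,.05),('lipinL',351,240,.017),('lipinR',463,240,.017)]:
    p=p2w(c,u*s,v*s,z)[:2]; print(n,np.round(p*1e3,1),np.round([(p-d)@x*1e3,(p-d)@y*1e3],1))
E
```

```text
rear [ 554.1 -146.9] [ 1.6 53.1]
lipL [ 493.9 -160.1] [-52.7  23.9]
lipR [ 596.5 -189.9] [54.2 23.4]
mouth [ 537.9 -198.2] [ 0.1 -0.7]
knob [ 513.8 -281.8] [ -0.1 -87.7]
lipinL [ 493.4 -210. ] [-39.4 -24.3]
lipinR [ 569. -232.] [ 39.3 -24.7]
```

Mouth at (408,214) and rear foot edge at (409,124). The foot edge lies 29.5 mm beyond the lip ends (30 expected), so the vial is fully docked. Next, the rack.

Request:
jog_arm --motion '[{"x":30,"y":-6,"z":-10,"spin":0,"fingers":0},{"x":85,"y":-17,"z":-25,"spin":0,"fingers":0},{"x":145,"y":-29,"z":-40,"spin":0,"fingers":0},{"x":205,"y":-41,"z":-40,"spin":0,"fingers":0},{"x":265,"y":-53,"z":-40,"spin":0,"fingers":0},{"x":325,"y":-65,"z":-40,"spin":0,"fingers":0},{"x":385,"y":-77,"z":-40,"spin":0,"fingers":0},{"x":440,"y":-88,"z":-40,"spin":0,"fingers":0}]'

```text
clock: 11.52
eef_pos: [0.5609, 0.2109, 0.2409]
tool_rot: [0.799, 0.602, -0.002, -0.001]
ft_force: [1.0, -0.8, 0.4]
grip_width: 0.0428
grasp_force: 0.0
```

Request:
jog_arm --motion '[{"x":40,"y":-9,"z":0,"spin":0,"fingers":0},{"x":52,"y":-11,"z":0,"spin":0,"fingers":0},{"x":52,"y":-11,"z":0,"spin":0,"fingers":0},{"x":52,"y":-11,"z":0,"spin":0,"fingers":0}]'

```text
clock: 12.02
eef_pos: [0.566, 0.2599, 0.2427]
tool_rot: [0.8, 0.601, -0.001, 0.0]
ft_force: [-0.7, 0.4, -0.2]
grip_width: 0.0428
grasp_force: 0.0
```

```bash
python3 - <<'E'
from h import *
c=snap('wrist','w5.png'); o=readout.get_obs();print(o['eef_pos'],o['tool_rot'],o['clock'],o['grip_width'],w2p(c,[[.574,.324,.135],[.574,.324,.093],[.5085,.330,.15]])/.64)
cv2.imwrite('pics/w5x.png',cv2.resize(cv2.imread('pics/w5.png'),(800,600),interpolation=cv2.INTER_CUBIC))
E
```

```text
[0.56624493 0.25969723 0.24308651] [ 7.99779938e-01  6.00293107e-01 -4.80790427e-04  6.76841541e-05] 12.075 0.042692803460736 [[384.98194561 174.76283912]
 [387.63812136 174.29674211]
 [253.19006908 201.30578061]]
```

View pics/w5x.png

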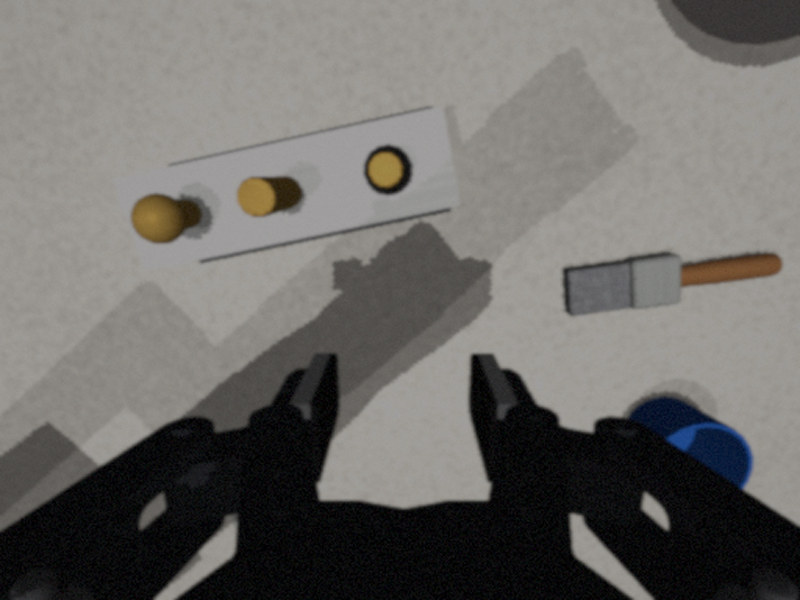

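The applicator (brass top inside a black disc) is at (386,169). The pick is at (258,195) and the ball at (158,218).

Request:
jog_arm --motion '[{"x":30,"y":-5,"z":10,"spin":0,"fingers":0},{"x":60,"y":-10,"z":25,"spin":0,"fingers":0},{"x":67,"y":-10,"z":60,"spin":0,"fingers":0},{"x":67,"y":-10,"z":100,"spin":0,"fingers":0},{"x":67,"y":-10,"z":130,"spin":0,"fingers":0},{"x":67,"y":-10,"z":144,"spin":0,"fingers":0},{"x":67,"y":-10,"z":144,"spin":0,"fingers":0},{"x":67,"y":-10,"z":144,"spin":0,"fingers":0}]'

```text
clock: 13.08
eef_pos: [0.5764, 0.3285, 0.1012]
tool_rot: [0.799, 0.601, 0.002, 0.0]
ft_force: [0.6, 0.4, 1.3]
grip_width: 0.0429
grasp_force: 0.0
```

Request:
jog_arm --motion '[{"x":0,"y":0,"z":0,"spin":0,"fingers":0.5},{"x":0,"y":0,"z":0,"spin":0,"fingers":1},{"x":0,"y":0,"z":0,"spin":0,"fingers":1},{"x":0,"y":0,"z":0,"spin":0,"fingers":1},{"x":0,"y":0,"z":0,"spin":0,"fingers":1}]'

```text
clock: 13.7
eef_pos: [0.5761, 0.3289, 0.101]
tool_rot: [0.799, 0.601, 0.002, 0.0]
ft_force: [-0.6, -0.2, 6.1]
grip_width: 0.0166
grasp_force: 58.5
```

Request:
jog_arm --motion '[{"x":0,"y":0,"z":-15,"spin":0,"fingers":1},{"x":0,"y":0,"z":-45,"spin":0,"fingers":1},{"x":0,"y":0,"z":-80,"spin":0,"fingers":1},{"x":0,"y":0,"z":-110,"spin":0,"fingers":1},{"x":-20,"y":4,"z":-115,"spin":0,"fingers":1},{"x":-65,"y":14,"z":-115,"spin":0,"fingers":1},{"x":-110,"y":23,"z":-115,"spin":0,"fingers":1},{"x":-155,"y":33,"z":-115,"spin":0,"fingers":1}]'

```text
clock: 14.7
eef_pos: [0.5624, 0.1674, 0.2128]
tool_rot: [0.799, 0.601, -0.002, -0.0]
ft_force: [0.4, -0.6, -0.8]
grip_width: 0.0163
grasp_force: 58.6
```

Request:
jog_arm --motion '[{"x":-50,"y":11,"z":0,"spin":0,"fingers":1},{"x":-100,"y":21,"z":0,"spin":0,"fingers":1},{"x":-150,"y":32,"z":0,"spin":0,"fingers":1},{"x":-200,"y":43,"z":0,"spin":0,"fingers":1},{"x":-250,"y":53,"z":0,"spin":0,"fingers":1},{"x":-295,"y":63,"z":0,"spin":0,"fingers":1},{"x":-330,"y":71,"z":0,"spin":0,"fingers":1},{"x":-345,"y":76,"z":0,"spin":0,"fingers":1}]'

```text
clock: 15.7
eef_pos: [0.5391, -0.1846, 0.213]
tool_rot: [0.8, 0.6, -0.001, -0.001]
ft_force: [0.2, 0.0, -1.5]
grip_width: 0.0163
grasp_force: 58.6
```

Request:
jog_arm --motion '[{"x":-8,"y":0,"z":8,"spin":0,"fingers":1},{"x":-14,"y":0,"z":14,"spin":0,"fingers":1},{"x":-14,"y":0,"z":14,"spin":0,"fingers":1},{"x":-14,"y":0,"z":14,"spin":0,"fingers":1}]'

```text
clock: 16.2
eef_pos: [0.5375, -0.1948, 0.2003]
tool_rot: [0.799, 0.602, 0.0, -0.0]
ft_force: [0.1, 0.1, -0.7]
grip_width: 0.0165
grasp_force: 58.6
```

```bash
python3 - <<'E'
from h import *
c=snap('wrist','w6.png'); o=readout.get_obs();print(o['eef_pos'],o['tool_rot'],o['clock'],o['grip_width'],w2p(c,[[.5379,-.1982,.084]]))
s=snap('side','s6.png');q=w2p(s,[[.538,-.198,.1]])[0];print(q)
u,v=q.astype(int)
a=cv2.resize(cv2.imread('pics/s6.png')[v-60:v+40,u-50:u+50],(288,288),interpolation=cv2.INTER_CUBIC)
b=cv2.imread('pics/w6.png'); a=cv2.copyMakeBorder(a,0,96,0,0,cv2.BORDER_CONSTANT)
cv2.imwrite('pics/w6x.png',np.hstack([b,a]))
E
```

```text
[ 0.53760882 -0.19490451  0.2004823 ] [7.98841913e-01 6.01540997e-01 1.51781931e-04 6.88803063e-05] 16.25 0.0159810138298313 [[260.41019535 189.37567336]]
[262.21904667 141.65318491]
```

View pics/w6x.png

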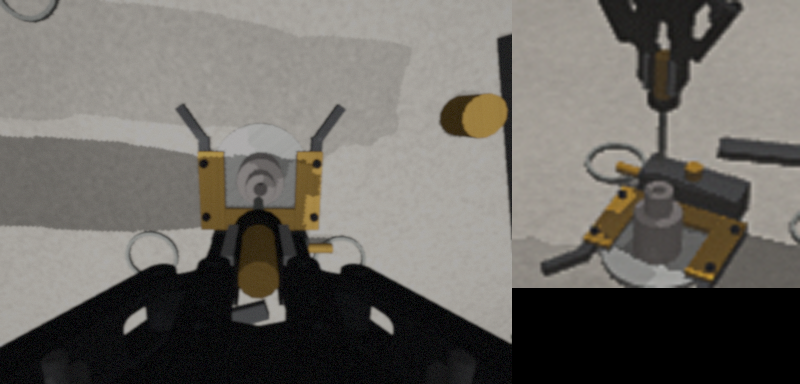

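The side inset shows the rod hanging upright just over the vial. In the wrist view the mouth is at (260,188) with the tip just below it, so I'll zoom in.

```bash
python3 - <<'E'
from h import *
c=load('w6.png'); s=load('s6.png'); 
a=cv2.resize(cv2.imread('pics/w6.png')[165:215,235:285],(400,400),interpolation=cv2.INTER_CUBIC)
b=cv2.resize(cv2.imread('pics/s6.png')[105:165,235:295],(400,400),interpolation=cv2.INTER_CUBIC)
cv2.imwrite('pics/z6.png',cv2.convertScaleAbs(np.hstack([a,b]),alpha=1.5))
for z in(.084,.105,.114): print(z,(w2p(c,[[.5379,-.1982,z]])-[235,165])*8,(w2p(s,[[.5379,-.1982,z]])-[235,105])*400/60)
E
```

```text
0.084 [[203.28156283 195.00538686]] [[180.75993272 274.92144227]]
0.105 [[204.88910937 246.94089568]] [[182.09890248 234.32352872]]
0.114 [[205.66180135 271.90449731]] [[182.68251108 216.62836358]]
```

View pics/z6.png

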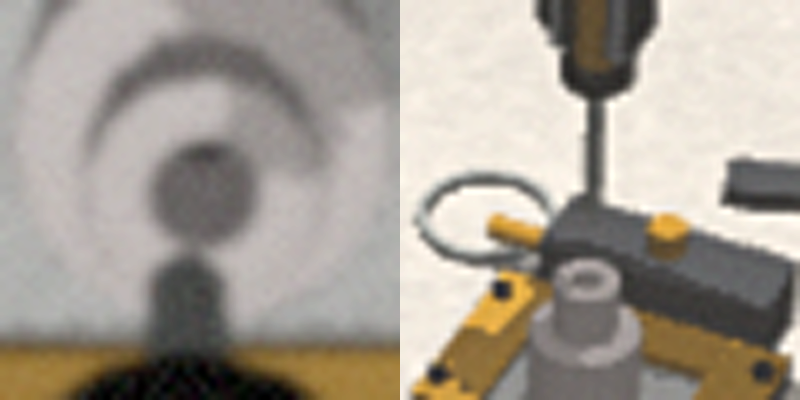

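Wrist zoom: mouth centre at (203,193), rod axis at u≈188 with the tip at v≈253. The tip is about 1.8 mm off in -y and well aligned in x. The side zoom agrees. I'll correct and descend.

Request:
jog_arm --motion '[{"x":0,"y":2,"z":5,"spin":0,"fingers":1},{"x":0,"y":2,"z":15,"spin":0,"fingers":1},{"x":0,"y":2,"z":25,"spin":0,"fingers":1},{"x":0,"y":2,"z":32,"spin":0,"fingers":1},{"x":0,"y":2,"z":40,"spin":0,"fingers":1},{"x":0,"y":2,"z":45,"spin":0,"fingers":1},{"x":0,"y":2,"z":45,"spin":0,"fingers":1}]'

```text
clock: 17.18
eef_pos: [0.5389, -0.1962, 0.1548]
tool_rot: [0.799, 0.601, -0.0, -0.0]
ft_force: [0.4, -0.2, -0.8]
grip_width: 0.0163
grasp_force: 58.6
```

Request:
jog_arm --motion '[{"x":0,"y":0,"z":6,"spin":0,"fingers":1},{"x":0,"y":0,"z":12,"spin":0,"fingers":1},{"x":0,"y":0,"z":18,"spin":0,"fingers":1},{"x":0,"y":0,"z":23,"spin":0,"fingers":1},{"x":0,"y":0,"z":23,"spin":0,"fingers":1}]'

```text
clock: 17.8
eef_pos: [0.5388, -0.1961, 0.1316]
tool_rot: [0.799, 0.601, -0.0, -0.001]
ft_force: [0.4, -0.4, -0.6]
grip_width: 0.0167
grasp_force: 58.6
```

Request:
jog_arm --motion '[{"x":0,"y":0,"z":4,"spin":0,"fingers":1},{"x":0,"y":0,"z":8,"spin":0,"fingers":1},{"x":0,"y":0,"z":12,"spin":0,"fingers":1},{"x":0,"y":0,"z":16,"spin":0,"fingers":1},{"x":0,"y":0,"z":20,"spin":0,"fingers":1},{"x":0,"y":0,"z":24,"spin":0,"fingers":1},{"x":0,"y":0,"z":26,"spin":0,"fingers":1},{"x":0,"y":0,"z":26,"spin":0,"fingers":1}]'

```text
clock: 18.8
eef_pos: [0.5395, -0.1963, 0.106]
tool_rot: [0.799, 0.601, 0.0, 0.0]
ft_force: [0.7, -0.8, 1.2]
grip_width: 0.0163
grasp_force: 59.0
```

Request:
jog_arm --motion '[{"x":0,"y":0,"z":2,"spin":0,"fingers":1},{"x":0,"y":0,"z":4,"spin":0,"fingers":1},{"x":0,"y":0,"z":5,"spin":0,"fingers":1},{"x":0,"y":0,"z":6,"spin":0,"fingers":1},{"x":0,"y":0,"z":7,"spin":0,"fingers":1}]'

```text
clock: 19.42
eef_pos: [0.5395, -0.1964, 0.1]
tool_rot: [0.799, 0.601, 0.0, 0.0]
ft_force: [-0.6, 0.4, 11.6]
grip_width: 0.0163
grasp_force: 59.8
```

Request:
jog_arm --motion '[{"x":0,"y":0,"z":1,"spin":0,"fingers":1},{"x":0,"y":0,"z":2,"spin":0,"fingers":1},{"x":0,"y":0,"z":2,"spin":0,"fingers":1}]'

```text
clock: 19.8
eef_pos: [0.5395, -0.1964, 0.1]
tool_rot: [0.799, 0.601, 0.001, 0.001]
ft_force: [-2.7, 1.4, 17.4]
grip_width: 0.0166
grasp_force: 60.8
```

The applicator is seated: force is rising and it has stopped moving at the expected height. I'll relieve the load, open, lift clear and check.

Request:
jog_arm --motion '[{"x":0,"y":0,"z":-2,"spin":0,"fingers":1},{"x":0,"y":0,"z":-2,"spin":0,"fingers":0},{"x":0,"y":0,"z":-2,"spin":0,"fingers":0},{"x":0,"y":0,"z":-2,"spin":0,"fingers":0},{"x":0,"y":0,"z":-20,"spin":0,"fingers":0},{"x":0,"y":0,"z":-60,"spin":0,"fingers":0},{"x":-30,"y":0,"z":-110,"spin":0,"fingers":0},{"x":-60,"y":0,"z":-140,"spin":0,"fingers":0}]'

```text
clock: 20.8
eef_pos: [0.5231, -0.2544, 0.2397]
tool_rot: [0.799, 0.602, 0.001, 0.001]
ft_force: [0.3, 0.0, -0.1]
grip_width: 0.0425
grasp_force: 0.0
```

Request:
jog_arm --motion '[{"x":0,"y":0,"z":0,"spin":0,"fingers":0},{"x":0,"y":0,"z":0,"spin":0,"fingers":0}]'

```text
clock: 21.05
eef_pos: [0.522, -0.2534, 0.2361]
tool_rot: [0.799, 0.601, -0.0, -0.001]
ft_force: [-0.4, 0.8, -0.4]
grip_width: 0.0426
grasp_force: 0.0
```

```bash
python3 - <<'E'
from h import *
c=snap('wrist','w7.png'); s=snap('side','s7.png'); o=readout.get_obs();print(o['eef_pos'],o['clock'],o['ft_force'])
m=[.5379,-.1982]; Z=[.084,.092,.126]
pw=w2p(c,[m+[z] for z in Z]); ps=w2p(s,[m+[z] for z in Z])
u,v=pw[1].astype(int)-45; U,V=ps[1].astype(int)-30
a=cv2.resize(cv2.imread('pics/w7.png')[v:v+90,u:u+90],(400,400),interpolation=cv2.INTER_CUBIC)
b=cv2.resize(cv2.imread('pics/s7.png')[V:V+60,U:U+60],(400,400),interpolation=cv2.INTER_CUBIC)
cv2.imwrite('pics/z7.png',cv2.convertScaleAbs(np.hstack([a,b]),alpha=1.5))
print((pw-[u,v])*400/90,(ps-[U,V])*400/60+[400,0])
E
```

```text
[ 0.52188289 -0.25276899  0.23540097] 21.15 [ 0.23007141 -0.19401714  0.47730394]
[[204.3710599  203.19864258]
 [204.42119548 204.2155077 ]
 [204.6694615  209.25091487]] [[600.75993272 221.58810893]
 [601.26630169 206.23486932]
 [603.4699879  139.41852699]]
```

View pics/z7.png

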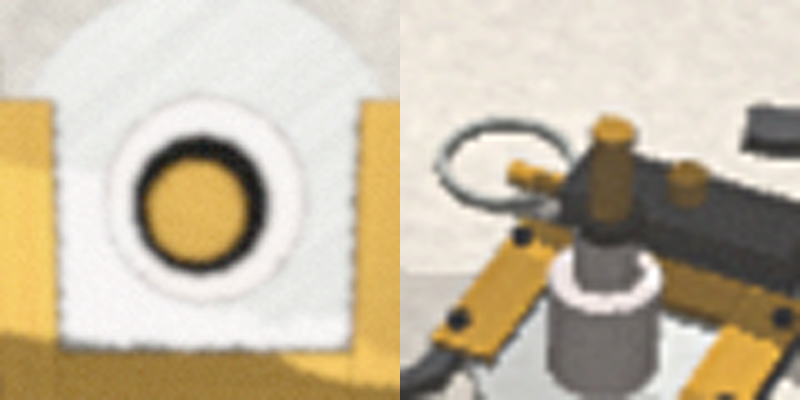

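The stopper disc is centred at (203,203) with the handle top at (197,209), about 0.03 rad of tilt. The side inset shows the disc flush on the neck, at the height expected when home. I'm handing in.

```bash
python3 -c "
from workcell import bot
print(bot.job_done())"
```

```text
the job is handed in; nothing more can be done
None
```

I slid the vial upright into the dock against the back stop, seated the applicator's stopper on its mouth with everything released, and handed the job in at about 21 s; the final pictures show both home, but no verdict was returned.

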